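# Put the round movements under their dust covers

## Task

Closing time at the watchmaker's bench: put each of the two round movements flat in the middle of a round wooden stand, the larger on the larger stand and the smaller on the smaller, and then shut each in under a clear dust cover, the larger cover over the larger movement and the smaller over the smaller, sitting flat and centred on the stand. Set everything down gently without dropping it, and leave the two rectangular movements, the bottle and the loupe where they are.

Things in the scene. Friction and masses are not known exactly. Their poses are not given: they have to be found in the camera images.
- round_large: Large round clock movement, loose: a brass disc with wheels and a steel bridge on top, 54 mm in diameter, 20 mm high, 110 to 200 g, lying flat on the bench. Origin: centre of its underside; z up. Grip it by its rim.
- round_small: Small round watch movement, loose: the same look, 38 mm in diameter, 15 mm high, 45 to 80 g, lying flat on the bench. Origin: centre of its underside; z up. Grip it by its rim.
- rect_long: Rectangular movement, loose, to be left alone: brass and steel, 58 x 30 mm, 18 mm high, 120 g. Origin: centre of its underside; z up. x along its length.
- rect_short: Smaller rectangular movement, loose, to be left alone: brass and steel, 42 x 22 mm, 14 mm high, 60 g. Origin: centre of its underside; z up. x along its length.
- stand_large: Large bench stand, fixed: a flat round light-wood disc, 130 mm in diameter, 8 mm high, no rim, with a grey felt circle of 84 mm marking its middle. Origin: centre of its underside; z up. Its flat top is at z = 8 mm.
- stand_small: Small bench stand, fixed: the same look, 92 mm in diameter, 8 mm high, grey felt circle of 58 mm. Origin: centre of its underside; z up. Its flat top is at z = 8 mm.
- cover_large: Large dust cover, loose, mouth down: clear round plastic cup with a black band round its foot and an upright black knob on top; 96 mm in diameter (90 inside), flat top at 40 mm (inside height 36), knob 18 mm in diameter and 24 mm tall, reaching to 64 mm; 105 to 185 g. Origin: centre of its open mouth, level with the foot; z up, through the knob. Lift it by the knob.
- cover_small: Small dust cover, loose, the same look: 72 mm in diameter (66 mm inside), flat top at 36 mm (inside height 32 mm), knob 18 mm in diameter and 24 mm tall reaching to 60 mm; 60 to 105 g. Origin: centre of its open mouth, level with the foot; z up, through the knob. Lift it by the knob.
- bottle: Amber oil bottle with a white cap, loose, to be left alone: 42 mm in diameter, 85 mm high. Origin: centre of its underside; z up.
- loupe: Black eye loupe, loose, to be left alone: a truncated cone 38 mm wide at the foot, 30 mm high, standing on its wide end. Origin: centre of its underside; z up.
Not all that is in view belongs to the job. Leave any green look-alike of the cover_large alone. Leave any purple look-alike of the round_small alone.

How it is judged:
By the outcome, as a careful person would: the job done as asked, in the order asked, and still so for the second after the job is handed in, with the robot touching nothing.
It also fails if it takes over 109 s, if anything falls off the work surface, if the arm or the gripper's body presses on something with over 40 N, if the wrist force passes 120 N, or if a joint passes its speed limit or range.

## Robot

A 6-joint arm with a two-finger parallel gripper is mounted at the origin on the work surface. World frame = base frame: x ahead of the robot, y to its left, z up, the work surface at z = 0. Lengths are in m, angles in degrees, forces in N, time in s.
With the tool pointing down it reaches from about 0.325 to 0.85 m from the base axis. Payload 15.5 kg.
Tool frame: the origin (TCP) lies midway between the tips of the shut fingers; the grasp point (between the pads) lies 19 mm behind it; z points along the fingers, y is the line along which they close (so a half turn about z gives the same grasp; the last joint's range is limited). The gripper opens to 91 mm and grips with 3 to 60 N. Pads are 32 mm wide; open, the fingers measure 118 mm over their backs; the gripper's body (76 mm by 178 mm) begins 60 mm behind the grasp point.
Start: joints at [-70.101, 28.281, 77.091, -0, 74.628, -5.472], TCP at [0.268, -0.565, 0.214] pointing down, gripper open.
Joint ranges: [-166.48, 166.48], [-47.26, 123.95], [12.59, 153.08], [-70.14, 250.14], [6.76, 159.57], [-176.63, 176.63]. Speed limits (degrees/s): [108.29, 108.29, 147.25, 172.46, 172.46, 172.46].

## Interface

Orientations are given as a 3x3 rotation matrix whose columns are the frame's x, y, z axes.
In Python, from bench import ctrl gives the robot as it stands. The module is installed in compiled form; this text tells all that it offers. Calls block until the motion is done:
- ctrl.goto(position, orientation): joint-space move of the TCP to a pose.
- ctrl.move_l(position, vel=0.15, ori=None, contact_N=None): straight line of the TCP; ori=None keeps the orientation; vel is the mean speed in m/s. With contact_N (N) it stops when the force on the tool has changed by that much, and returns True; else False.
- ctrl.movej(angles): joint-space move.
- ctrl.command_gripper(opening): opening from 0.0 (shut) to 1.0 (fully open); the grip force is fixed at half the most; returns when the fingers have stopped.
- ctrl.sleep(seconds).
- ctrl.ik(position, orientation): joint angles nearest the present ones, or None.
- ctrl.read_camera(name): name is "scene" or "top" or "wrist"; returns the picture (480x640x3 uint8, blue, green, red); there is no depth.
- ctrl.camera_params(name): a dict with "fx", "fy", "cx", "cy" (pixels), "D" ([k1, k2, p1, p2, k3] as OpenCV has them; the pictures are not rectified), "pose" (4x4, takes a point from camera to world coordinates); the wrist camera has in their place "T_tool_cam" (4x4, takes a point from camera to tool coordinates, whose origin is the TCP and whose axes are the flange's). Camera axes: x right, y up, looking along -z (the intrinsics and any distortion apply to the point x, -y, -z); pixel columns grow to the right and rows downward; lengths in m; the calibration is good to about 2 mm. A picture is of the moment at which its call begins: read the wrist's pose just before it. camera_params takes no time and is no camera call.
A pose or a line that the arm cannot do raises ctrl.MotionError and nothing moves.
- ctrl.sign_off(): hands the job in; it is judged then, once.
Readings, each from a call of its own:
- ctrl.current_t(): time.
- ctrl.current_q(): joint angles.
- ctrl.current_dq(): joint speeds.
- ctrl.current_effort(): joint torques, N m.
- ctrl.current_tool_pos(): TCP position.
- ctrl.current_eef_rot(): TCP orientation.
- ctrl.current_contact_force(): force on the tool from outside, world axes, zero at the start.
- ctrl.current_wrist_torque(): the same for the moment, N m.
- ctrl.current_grip_width(): opening from 0.0 (shut) to 1.0 (fully open).
- ctrl.current_grasp_force(): force on a finger pad.
Only numpy, scipy, OpenCV 4.12 (cv2) and the standard library are available. Lean on these libraries where they do the work, as an engineer would, in place of code of your own. Each camera call takes 0.05 s, during which the arm holds its last target. There are 200 camera calls.

## Working session

There is one attempt and no reset: what is moved stays moved. The work goes in short steps, each a Python script; the robot and the scene stay as the last script left them, time stands still between calls to the robot, and variables do not carry over. Pictures are saved under pics/ and viewed, at most 14 in all, crops included, and the job is handed in when it is done.

```bash
mkdir -p pics && python3 - <<'E'
from bench import ctrl
import cv2,numpy as np
for n in("scene","top","wrist"):
    im=ctrl.read_camera(n); cv2.imwrite(f"pics/{n}0.png",im)
    p=ctrl.camera_params(n); print(n,{k:np.round(v,4).tolist() for k,v in p.items()})
E
```

```text
scene {'fx': 438.223, 'fy': 438.223, 'cx': 319.0447, 'cy': 237.3225, 'D': [-0.0575, 0.0, 0.0, 0.0, 0.0], 'pose': [[0.0707, -0.7419, 0.6667, 1.0638], [0.9974, 0.0442, -0.0566, -0.0473], [0.0125, 0.669, 0.7431, 0.6873], [0.0, 0.0, 0.0, 1.0]]}
top {'fx': 546.871, 'fy': 546.871, 'cx': 316.5079, 'cy': 242.5931, 'D': [-0.1159, 0.0, 0.0, 0.0, 0.0], 'pose': [[0.0058, 0.9986, -0.0526, 0.44], [-0.9998, 0.0068, 0.0195, 0.013], [0.0198, 0.0524, 0.9984, 1.2978], [0.0, 0.0, 0.0, 1.0]]}
wrist {'fx': 421.6099, 'fy': 421.6099, 'cx': 327.842, 'cy': 239.2119, 'D': [0.0262, 0.0, 0.0, 0.0, 0.0], 'T_tool_cam': [[0.0, 0.9551, 0.2962, 0.0849], [1.0, -0.0003, 0.0008, -0.0004], [0.0009, 0.2962, -0.9551, -0.171], [0.0, 0.0, 0.0, 1.0]]}
```

View pics/top0.png

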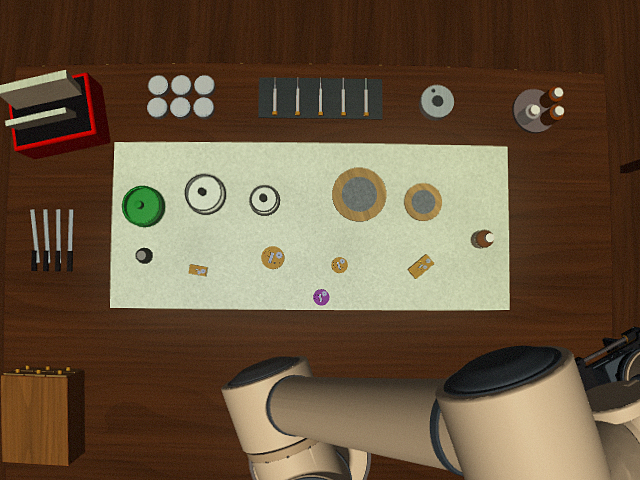

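View pics/scene0.png

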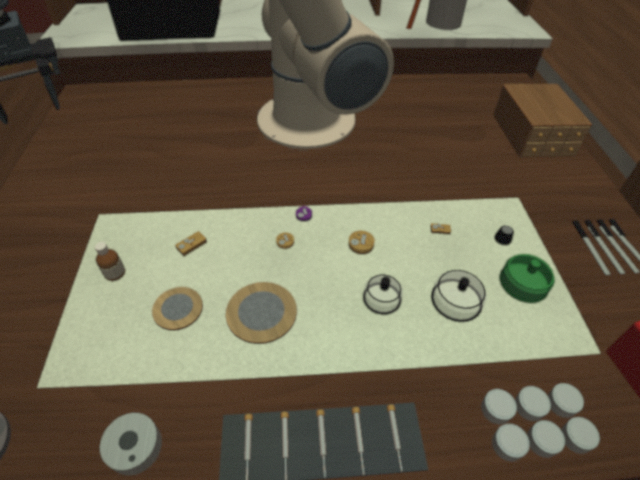

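Top view: the two real movements are at (273,257) (large) and (340,265) (small). The purple (321,297) is the look-alike. The clear covers are at (205,194) and (264,200), with the green look-alike at (143,205). The stands are at (359,194) and (423,202). Next I'll measure and confirm with a crop.

```bash
cat > h.py <<'E'
from bench import ctrl
import cv2,numpy as np
def cam(n):
    p=ctrl.camera_params(n)
    if n=="wrist":
        T=np.eye(4);T[:3,:3]=ctrl.current_eef_rot();T[:3,3]=ctrl.current_tool_pos()
        P=T@np.array(p["T_tool_cam"])
    else: P=np.array(p["pose"])
    K=np.array([[p["fx"],0,p["cx"]],[0,p["fy"],p["cy"]],[0,0,1.]])
    return K,np.array(p["D"],float),P
def ray(c,uv,z):
    K,D,P=c
    u=cv2.undistortPoints(np.array(uv,float).reshape(-1,1,2),K,D).reshape(-1,2)
    d=np.c_[u[:,0],-u[:,1],-np.ones(len(u))]@P[:3,:3].T
    return P[:3,3]+d*((z-P[2,3])/d[:,2])[:,None]
def proj(c,X):
    K,D,P=c
    x=(np.atleast_2d(X)-P[:3,3])@P[:3,:3]
    return cv2.projectPoints(x*[1,-1,-1],np.zeros(3),np.zeros(3),K,D)[0].reshape(-1,2)
def blobs(im,which,amin=30):
    h=cv2.cvtColor(im,cv2.COLOR_BGR2HSV)
    H,S,V=[h[...,i].astype(int) for i in range(3)]
    m={"grey":(S<45)&(V>60)&(V<160),"black":(V<60),"tan":(H>8)&(H<28)&(S>70)&(V>110)}[which]
    m=cv2.morphologyEx(m.astype(np.uint8),cv2.MORPH_CLOSE,np.ones((3,3)))
    out=[]
    for c in cv2.findContours(m,cv2.RETR_EXTERNAL,cv2.CHAIN_APPROX_NONE)[0]:
        a=cv2.contourArea(c)
        if a>amin: out.append((c.reshape(-1,2).astype(float),a))
    return out
def circ(X):  # Kasa circle fit
    A=np.c_[2*X[:,:2],np.ones(len(X))];s=np.linalg.lstsq(A,(X[:,:2]**2).sum(1),rcond=None)[0]
    return s[:2],np.sqrt(s[2]+s[0]**2+s[1]**2)
E
python3 - <<'E'
from h import *
im=cv2.imread("pics/top0.png");c=cam("top")
for w,z in(("tan",.008),("grey",.008),("black",.003)):
    for b,a in blobs(im,w,15):
        u=b.mean(0)
        if 110<u[0]<505 and 145<u[1]<308:
            p,r=circ(ray(c,b,z));print(w,u.round(),a,p.round(4),round(r,4))
cv2.imwrite("pics/crop1.png",cv2.resize(im[145:310,110:510],(800,330),interpolation=cv2.INTER_CUBIC))
print(np.round(ctrl.current_eef_rot(),3))
E
```

```text
tan [198. 270.] 147.5 [0.4416 0.2684] 0.0177
tan [339. 265.] 192.5 [ 0.4561 -0.0658] 0.0185
tan [421. 266.] 282.0 [ 0.4534 -0.2601] 0.0248
tan [272. 257.] 398.5 [0.4729 0.0919] 0.0266
tan [483. 242.] 44.5 [ 0.5117 -0.4115] 0.0107
tan [423. 202.] 1076.5 [ 0.6081 -0.2658] 0.0448
tan [359. 194.] 2238.0 [ 0.6248 -0.1123] 0.0639
grey [140. 255.] 68.5 [0.4754 0.4067] 0.0118
grey [423. 201.] 393.0 [ 0.6083 -0.2665] 0.0271
grey [264. 200.] 684.5 [0.6091 0.1134] 0.0353
grey [359. 194.] 894.0 [ 0.6251 -0.1124] 0.0404
grey [205. 193.] 1249.5 [0.623  0.2544] 0.0478
black [143. 255.] 88.5 [0.4759 0.3997] 0.0163
black [263. 198.] 35.0 [0.6148 0.1161] 0.0081
black [158. 210.] 58.0 [0.5912 0.4003] 0.045
black [128. 201.] 23.0 [0.5952 0.4077] 0.0408
black [202. 191.] 38.0 [0.629  0.2632] 0.0086
black [270. 201.] 97.5 [0.6092 0.1124] 0.0326
black [216. 203.] 16.0 [0.6219 0.2529] 0.0459
[[ 0.904  0.428 -0.   ]
 [ 0.428 -0.904  0.001]
 [ 0.    -0.001 -1.   ]]
```

View pics/crop1.png

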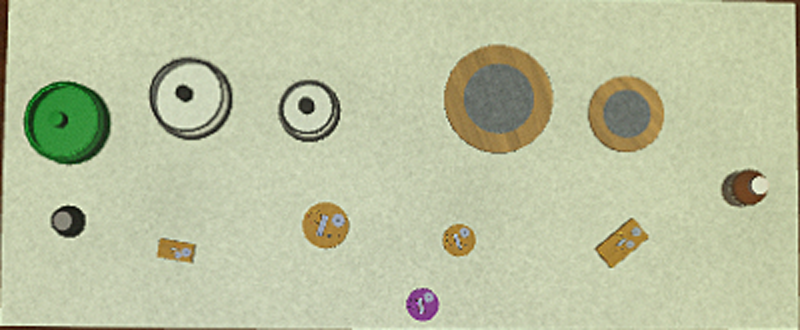

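The crop confirms the picks: the brass discs with fitted radii of 26.6 and 18.5 mm, the clear covers (48 and 35 mm) and the stands (64 and 45 mm). The green and purple look-alikes are excluded. I'll refine the positions with the wrist camera on the way.

```bash
cat >> h.py <<'E'
R0=np.diag([1.,-1,-1])
APP={"round_large":([.473,.092],.027,"tan",.02),"round_small":([.456,-.066],.019,"tan",.015),
"stand_large":([.625,-.112],.065,"tan",.008),"stand_small":([.608,-.266],.046,"tan",.008)}
def look(name):
    c=cam("wrist");im=ctrl.read_camera("wrist");cv2.imwrite(f"pics/{name}.png",im)
    for k,(p0,r0,w,z) in APP.items():
        for b,a in blobs(im,w,200):
            if b.min()<2 or b[:,0].max()>637 or b[:,1].max()>477: continue
            (p,r)=circ(ray(c,b,z))
            if np.hypot(*(p-p0))<.03 and abs(r-r0)<.006: print(k,p.round(4),round(r,4))
    for b,a in blobs(im,"black",60):
        if b.min()<2 or b[:,0].max()>637 or b[:,1].max()>477: continue
        X=ray(c,b,0.);q,r=circ(X); print("black",b.mean(0).round(),a,q.round(4),round(r,4))
E
python3 - <<'E'
from h import *
for i,y in enumerate((-.15,.15)):
    ctrl.goto([.56,y,.25],R0);ctrl.sleep(.2);print(ctrl.current_t(),y);look(f"w{i}")
a=np.hstack([cv2.resize(cv2.imread(f"pics/w{i}.png"),(400,300)) for i in(1,0)]);cv2.imwrite("pics/w01.png",a)
E
```

```text
2.1917 -0.15
round_large [0.4749 0.0883] 0.0269
round_small [ 0.4585 -0.0668] 0.0189
stand_large [ 0.6252 -0.1126] 0.064
stand_small [ 0.6091 -0.266 ] 0.0452
black [ 21. 150.] 593.0 [0.6042 0.1474] 0.0136
black [ 74. 139.] 427.5 [0.6087 0.1146] 0.0342
3.5917 0.15
round_large [0.4747 0.092 ] 0.0267
round_small [ 0.4589 -0.0631] 0.0192
black [ 88. 279.] 815.5 [0.471  0.4039] 0.0202
black [ 45. 171.] 257.5 [0.5849 0.4278] 0.0094
black [206. 136.] 377.5 [0.6187 0.2679] 0.0106
black [ 27. 175.] 1205.5 [0.5861 0.425 ] 0.0377
black [ 98. 156.] 1143.5 [0.591  0.4015] 0.0437
black [369. 149.] 3705.5 [0.6059 0.1093] 0.0333
black [210. 133.] 228.5 [0.6197 0.2634] 0.0463
black [257. 120.] 254.5 [0.6216 0.2554] 0.048
```

View pics/w01.png

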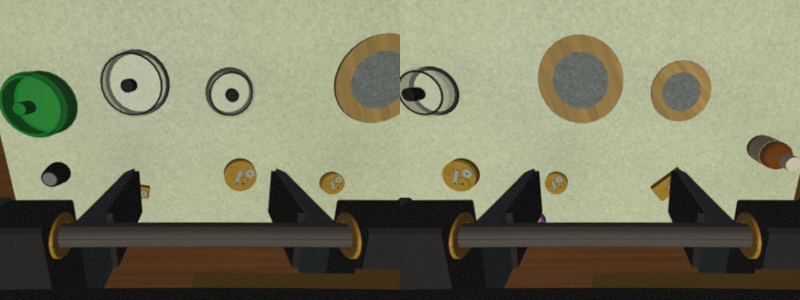

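Everything is in view and the stands agree between views. Large round is about (0.474, 0.091), small round about (0.458, -0.065). Next I'll place the large movement.

```bash
cat >> h.py <<'E'
def pickplace(src,dst,zg,zp,zc,opn=1.0,rel=None):
    """src,dst xy; tip heights: grasp zg, expected place zp, carry zc"""
    ctrl.command_gripper(opn)
    ctrl.goto([*src,zc],R0)
    ctrl.move_l([*src,zg+.03],vel=.2)
    hit=ctrl.move_l([*src,zg],vel=.06,contact_N=5)
    ctrl.command_gripper(0.)
    print("hit",hit,"tcp",np.round(ctrl.current_tool_pos(),4),"w",ctrl.current_grip_width()*91,"F",ctrl.current_grasp_force())
    dz=ctrl.current_tool_pos()[2]-zg
    ctrl.move_l([*src,zg+.02],vel=.05); ctrl.move_l([*src,zc],vel=.15)
    print("held w",ctrl.current_grip_width()*91)
    ctrl.move_l([*dst,zc],vel=.15)
    ctrl.move_l([*dst,zp+dz+.012],vel=.12); ctrl.sleep(.2)
    hit=ctrl.move_l([*dst,zp+dz-.004],vel=.01,contact_N=2.0)
    print("place hit",hit,"tcp",np.round(ctrl.current_tool_pos(),4),np.round(ctrl.current_contact_force(),1),"w",ctrl.current_grip_width()*91)
    ctrl.command_gripper(opn if rel is None else rel)
    p=ctrl.current_tool_pos(); ctrl.move_l([p[0],p[1],p[2]+.03],vel=.06)
    ctrl.move_l([p[0],p[1],zc],vel=.2)
E
python3 - <<'E'
from h import *
pickplace([.474,.091],[.6252,-.1125],.004,.012,.10)
ctrl.goto([.60,-.15,.25],R0);ctrl.sleep(.2);print(ctrl.current_t())
look("p1")
c=cam("wrist");im=cv2.imread("pics/p1.png")
for b,a in blobs(im,"grey",400):print("grey",b.mean(0).round(),a,[np.round(v,4) for v in circ(ray(c,b,.008))])
E
```

```text
hit False tcp [0.474  0.091  0.0041] w 53.15700190257362 F 30.00036120414734
held w 53.11660726402037
place hit True tcp [ 0.6252 -0.1125  0.0121] [0.4 0.4 7.6] w 53.01019074975453
14.2667
round_small [ 0.4586 -0.0669] 0.0188
stand_large [ 0.6253 -0.1127] 0.064
stand_small [ 0.6091 -0.2661] 0.0453
black [584. 276.] 80.5 [ 0.5021 -0.4301] 0.0196
black [ 31. 195.] 556.0 [0.5988 0.1473] 0.0139
black [ 48. 186.] 130.0 [0.6018 0.1367] 0.0328
black [ 81. 178.] 385.5 [0.6083 0.1145] 0.0341
grey [326. 382.] 11034.0 [array([ 0.3934, -0.1498]), np.float64(0.1594)]
grey [448. 187.] 2531.5 [array([ 0.609 , -0.2668]), np.float64(0.0279)]
grey [ 49. 183.] 5086.0 [array([0.6065, 0.1219]), np.float64(0.0396)]
grey [291. 170.] 5613.0 [array([ 0.6253, -0.1126]), np.float64(0.041)]
```

View pics/p1.png

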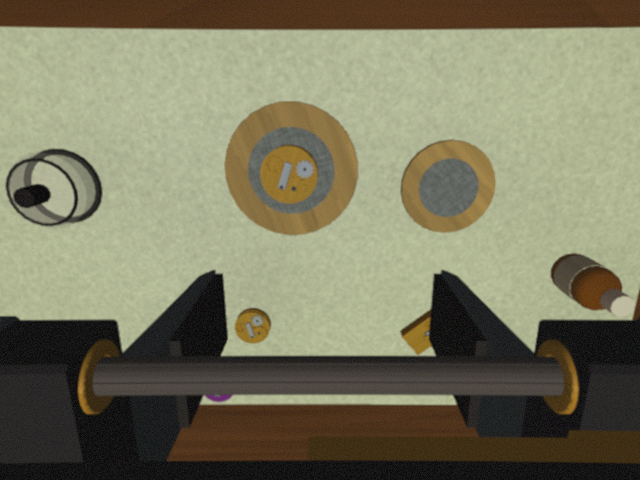

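The large movement lies flat on the large stand, centred near (288,174), with the felt at (291,170). I'll measure its centring offset, then place the small movement.

```bash
cat >> h.py <<'E'
def inner(im,c,xy,ztop,r,rs):
    "centre of movement standing at xy: tan pixels within the felt radius"
    m=np.zeros(im.shape[:2],np.uint8);t=np.linspace(0,2*np.pi,60)
    pts=proj(c,np.c_[xy[0]+rs*np.cos(t),xy[1]+rs*np.sin(t),np.full(60,.008)])
    cv2.fillPoly(m,[pts.astype(np.int32)],1)
    im2=im.copy();im2[m==0]=0
    b=max(blobs(im2,"tan",50),key=lambda v:v[1])[0]
    b=cv2.convexHull(b.astype(np.int32)).reshape(-1,2).astype(float)
    return [np.round(v,4) for v in circ(ray(c,b,ztop))]
E
python3 - <<'E'
from h import *
c=cam("wrist");print("placed L",inner(cv2.imread("pics/p1.png"),c,[.6252,-.1125],.028,.027,.038))
pickplace([.458,-.066],[.6088,-.2662],.004,.012,.10)
ctrl.goto([.60,-.15,.25],R0);ctrl.sleep(.2);print(ctrl.current_t())
c=cam("wrist");im=ctrl.read_camera("wrist");cv2.imwrite("pics/p2.png",im)
print("placed L",inner(im,c,[.6252,-.1125],.028,.027,.038))
print("placed S",inner(im,c,[.6088,-.2662],.023,.019,.026))
# covers: view from straight above the large / small
for i,(x,y) in enumerate(([.60,.18],)):
    ctrl.goto([x,y,.25],R0);ctrl.sleep(.2);c=cam("wrist");im=ctrl.read_camera("wrist");cv2.imwrite("pics/c1.png",im)
    for b,a in blobs(im,"black",60):
        if b[:,1].max()<300 and b.min()>1:
            h=cv2.convexHull(b.astype(np.int32)).reshape(-1,2).astype(float)
            print(h.mean(0).round(),a,[(z,[np.round(v,4) for v in circ(ray(c,h,z))]) for z in(0.,.06,.064)])
print(ctrl.current_t())
E
```

```text
placed L [array([ 0.6247, -0.1119]), np.float64(0.0269)]
hit False tcp [ 0.458 -0.066  0.004] w 36.83755029087216 F 30.000101029872894
held w 36.62260994431952
place hit True tcp [ 0.6088 -0.2662  0.012 ] [-0.4 -1.2  6.3] w 37.01657273594629
25.575
placed L [array([ 0.6245, -0.112 ]), np.float64(0.0269)]
placed S [array([ 0.608 , -0.2641]), np.float64(0.0191)]
[ 90. 215.] 202.0 [(0.0, [array([0.5801, 0.425 ]), np.float64(0.0103)]), (0.06, [array([0.595, 0.39 ]), np.float64(0.0088)]), (0.064, [array([0.596 , 0.3876]), np.float64(0.0087)])]
[403. 197.] 303.0 [(0.0, [array([0.5988, 0.1034]), np.float64(0.0106)]), (0.06, [array([0.6111, 0.1143]), np.float64(0.0091)]), (0.064, [array([0.6119, 0.115 ]), np.float64(0.009)])]
[ 65. 220.] 883.5 [(0.0, [array([0.5827, 0.424 ]), np.float64(0.0403)]), (0.06, [array([0.5972, 0.3891]), np.float64(0.0345)]), (0.064, [array([0.5982, 0.3868]), np.float64(0.0342)])]
[244. 184.] 322.0 [(0.0, [array([0.6128, 0.2636]), np.float64(0.0106)]), (0.06, [array([0.6231, 0.2516]), np.float64(0.0091)]), (0.064, [array([0.6238, 0.2508]), np.float64(0.009)])]
[132. 189.] 922.5 [(0.0, [array([0.5905, 0.4009]), np.float64(0.0475)]), (0.06, [array([0.604 , 0.3693]), np.float64(0.0407)]), (0.064, [array([0.6049, 0.3672]), np.float64(0.0403)])]
[383. 166.] 152.0 [(0.0, [array([0.6087, 0.1123]), np.float64(0.0354)]), (0.06, [array([0.6195, 0.1218]), np.float64(0.0304)]), (0.064, [array([0.6203, 0.1225]), np.float64(0.03)])]
[247. 179.] 160.5 [(0.0, [array([0.6157, 0.2603]), np.float64(0.047)]), (0.06, [array([0.6256, 0.2488]), np.float64(0.0403)]), (0.064, [array([0.6263, 0.248 ]), np.float64(0.0399)])]
[285. 150.] 167.0 [(0.0, [array([0.6218, 0.253 ]), np.float64(0.0474)]), (0.06, [array([0.6309, 0.2425]), np.float64(0.0407)]), (0.064, [array([0.6315, 0.2418]), np.float64(0.0402)])]
27.125
```

```bash
python3 -c "
import cv2,numpy as np
a=cv2.imread('pics/p2.png')[60:300,:];b=cv2.imread('pics/c1.png')[60:300,:]
cv2.imwrite('pics/pc.png',np.vstack([a,b]))"
```

```text
(no output)
```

View pics/pc.png

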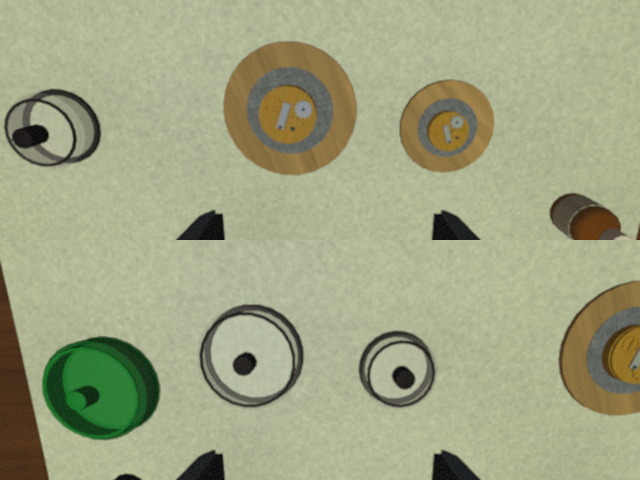

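Both movements sit flat, within about 2 mm of centre. The covers are at about (0.622, 0.253) and (0.6088, 0.1124). Now the covers.

```bash
python3 - <<'E'
from h import *
pickplace([.622,.2533],[.6252,-.1125],.043,.051,.15,.5)
print(ctrl.current_t())
pickplace([.6088,.1124],[.6088,-.2660],.039,.047,.15,.5)
ctrl.goto([.60,-.15,.25],R0);ctrl.sleep(.2);print(ctrl.current_t())
cv2.imwrite("pics/f1.png",ctrl.read_camera("wrist"));c=cam("wrist");im=cv2.imread("pics/f1.png")
for b,a in blobs(im,"black",60):
    if b[:,1].max()<300:
        h=cv2.convexHull(b.astype(np.int32)).reshape(-1,2).astype(float)
        print(h.mean(0).round(),a,[np.round(v,4) for v in circ(ray(c,h,.009))],[np.round(v,4) for v in circ(ray(c,h,.062))])
ctrl.goto([.35,.3,.35],R0);ctrl.sleep(.2);print(ctrl.current_t())
t=ctrl.read_camera("top");cv2.imwrite("pics/top1.png",t)
s=ctrl.read_camera("scene");cv2.imwrite("pics/f2.png",np.hstack([cv2.resize(t[145:310,110:510],(400,165)),cv2.resize(s[190:355,50:450],(400,165))]))
E
```

```text
hit False tcp [0.6221 0.2533 0.0432] w 16.959549735992052 F 30.00047743320465
held w 17.254374860852938
place hit True tcp [ 0.6252 -0.1125  0.0511] [-0.2  0.6  6.7] w 17.256323100411034
38.0833
hit False tcp [0.6089 0.1124 0.0392] w 17.315199747503662 F 30.0004380941391
held w 17.003970348523087
place hit True tcp [ 0.6088 -0.266   0.0471] [-0.8  0.5  6.7] w 17.621016917192414
49.8083
[460. 197.] 386.0 [array([ 0.5987, -0.2806]), np.float64(0.0118)] [array([ 0.6098, -0.2638]), np.float64(0.0102)]
[283. 181.] 321.0 [array([ 0.6164, -0.1059]), np.float64(0.0103)] [array([ 0.6252, -0.1116]), np.float64(0.009)]
[455. 190.] 130.0 [array([ 0.6022, -0.2754]), np.float64(0.0335)] [array([ 0.6128, -0.2593]), np.float64(0.0291)]
[426. 172.] 238.5 [array([ 0.6087, -0.2652]), np.float64(0.0355)] [array([ 0.6185, -0.2504]), np.float64(0.0309)]
[285. 169.] 223.0 [array([ 0.6195, -0.1078]), np.float64(0.0471)] [array([ 0.6279, -0.1133]), np.float64(0.0411)]
51.9583
```

View pics/f1.png

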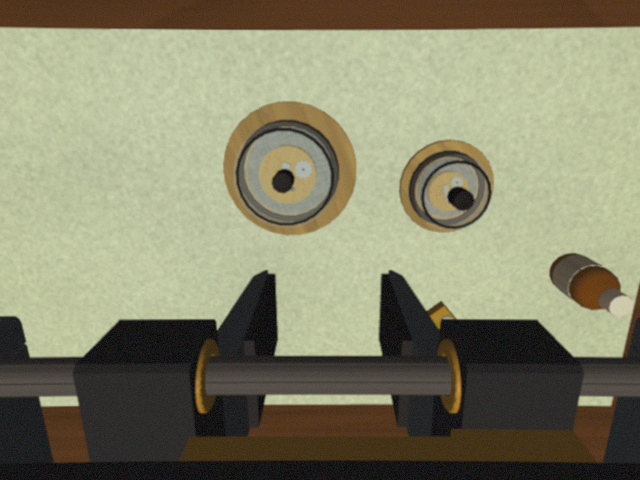

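View pics/f2.png

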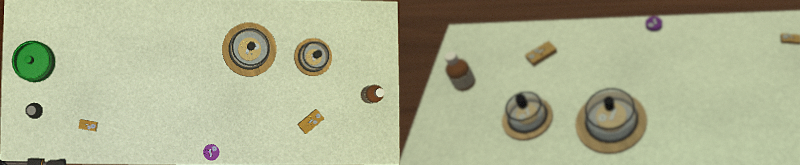

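Both covers sit flat and centred on their stands: the small foot fits at (0.6087, -0.2652), within 1 mm, and the large knob is about 1 mm off centre. The rectangles, bottle, loupe and look-alikes are undisturbed.

```bash
python3 -c "
from bench import ctrl
print(ctrl.sign_off(),ctrl.current_t())"
```

```text
the job is handed in; nothing more can be done
the job is handed in; nothing more can be done
```

The job is handed in at about 52 s of the allowed 109 s: both round movements sit flat and centred to about 2 mm on their matching stands, each under its matching clear cover, and nothing else was disturbed.

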